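Fit the label holder behind the shelf lip and hold it home

ROBOT

A 6-joint arm with a two-finger parallel gripper is mounted at the origin on the work surface. World frame = base frame: x ahead of the robot, y to its left, z up, the work surface at z = 0. Lengths are in m, angles in rad, forces in N, time in s.
With the tool pointing down it reaches from about 0.375 to 0.9 m from the base axis. Payload 3.1 kg.
Tool frame: the origin (TCP) lies midway between the tips of the shut fingers; the grasp point (between the pads) lies 19 mm behind it; z points along the fingers, y is the line along which they close (so a half turn about z gives the same grasp; the last joint's range is limited). The gripper opens to 85 mm and grips with 20 to 120 N. Pads are 22 mm wide; open, the fingers measure 114 mm over their backs; the gripper's body (76 mm by 85 mm) begins 54 mm behind the grasp point. The pads swing forward as they close: fully open they stand 13 mm farther back than shut.
Start: joints at [0.932, 0.527, 1.433, -0, 1.181, -0.178], TCP at [0.277, 0.56, 0.196] pointing down, gripper open.
Joint ranges: [-3.08, 3.08], [-0.75, 2.2], [0.22, 2.44], [-1.43, 4.57], [0, 2.65], [-2.85, 2.85]. Speed limits (rad/s): [2.79, 2.79, 3.14, 3.14, 3.14, 3.14].

INTERFACE

Orientations are given as a unit quaternion [x, y, z, w].
In Python, from station import manip gives the robot as it stands. The module is installed in compiled form; this text tells all that it offers.
- The arm moves only by the tool apply_moves, never from a script. Its arguments are lists of equal length, an entry for each row: "claw": the gripper's target within -1 to 1 (fully open at 1, half-way at 0, shut at -1); "travel": the shift along the tool's x, y, z scaled (see below), a list of three; "turn": the turn, a rotation vector about the tool's x, y, z scaled (see below), a list of three. In form: {"claw": [claw, ...], "travel": [[dx, dy, dz], ...], "turn": [[rx, ry, rz], ...]}. A call has 1 to 5 rows; each row is the pose to reach, as a shift and turn from the pose commanded when the call began, along the tool's axes at that moment, turning the shorter way round; what a row does not reach only later rows make up. The controller multiplies each number of a shift by 800 mm and each number of a turn by 180 degrees. A row lasts 1/12 s, in which the tool goes at most 41.7 mm and 7.16 degrees, less where a joint would pass 70% of its speed; a pose out of reach is approached as far as the arm can. A call with a number of a shift or a turn outside -1 to 1 is refused whole. A call with a gripper value outside its range is refused whole. The fingers move at their own pace and stop on an object; "newtons" is the grip in N (left out, the last holds). Time passes only in rows, so rows that repeat a pose let the fingers close. It gives the time, the measured TCP pose, the force, the opening and the grip force at its end, in the units of the state.
- manip.sense(): the state, without advancing time (a new reading comes with each control period).
- manip.snapshot(name): name is "side" or "top"; returns a dict with "pixels" (400x640x3 uint8, red, green, blue), "depth" (400x640 float32, m along the optical axis (not along the pixel's ray), 0 where there is no reading), "intrinsics" (3x3 intrinsics, pixels), "R" (3x3) and "t" (3): a world point X has camera coordinates R X + t. Camera axes: x right, y down, z forward; pixel columns grow to the right and rows downward; lengths in m; the calibration is good to about 2 mm. A picture is of the moment at which its call begins.
- manip.sign_off(): hands the job in; it is judged then, once.
The state is a dict: "t": time; "q": joint angles; "qd": joint speeds; "tau": joint torques, N m; "tcp_pos": TCP position; "tool_rot": TCP orientation; "force": force on the tool from outside, world axes, zero at the start; "ft_torque": the same for the moment, N m; "finger_gap": opening from 0.0 (shut) to 1.0 (fully open); "gripper_force": force on a finger pad.
Only numpy, scipy, OpenCV 4.12 (cv2) and the standard library are available. Lean on these libraries where they do the work, as an engineer would, in place of code of your own. Each camera call takes 0.05 s, during which the arm holds its last target. There are 200 camera calls.

TASK

One of the three label pockets on the front edge of the gear shelf is empty: take the narrower of the two spare label holders out of the pine stand and, with its paper-card side facing out to the front like its neighbours, push its tongue down behind the lip of that pocket. The rubber strip in the pocket pushes back; feel your way past it until both shoulders of the holder sit down on the pocket's end blocks, and finish still gripping the holder and pressing it fully home, so that a colleague can put in its locking screw - do not let go. Leave the wide holder in the stand and the rest of the gear where it lies.

Things in the scene. Friction and masses are not known exactly. Their poses are not given: they have to be found in the camera images.
- holder_head (a point): the narrower spare label holder, grey plastic; this point is the centre of its upper plate, 82 wide (y) x 48 high (z) x 8 thick (x). Below it, centred, a tongue 60 wide x 25 long x 5 thick; the plate's lower corners are shoulders 11 wide, 24 below this point; tongue tip 49 below. z up, -x out of its paper-card side. Grip it across the 8 mm thickness from above
- label_holder: the same narrower holder (about 45 g) as a solid, with the same origin (centre of its upper plate) and axes. It starts upright in one of the stand's two slots, card side to the stand's front
- window (a point): middle of the narrow holder's paper-card face: 4 in front (-x) of the centre of its upper plate
- wide_holder: the wider spare holder, same design: upper plate 124 wide x 48 high x 8 thick, tongue 100 wide; origin at the centre of its upper plate. Stands in the stand's other slot; to be left there
- holder_stand: pine block for the two spare holders, fixed, 150 (x) x 135 (y) x 30 high; origin at the centre of its underside, -x its front. Two slots along y at x = -36 and +36, each 7 x 107, 20 deep; which holder is in which varies. The tongues stand on the slot floor: shoulders 35, centre of the upper plate 59, top edge 83 above the worktop
- label_pocket: the empty aluminium label pocket on the shelf's front edge, fixed, open at the top. Origin at the middle of its mouth, level with the tops of its two end blocks; x points back into the shelf (the lip is the wall at -x), y along the shelf edge, z up. Slot 8 wide (x from -4 to +4), flaring to about 15 over its top 6; 66 long (y) between the end blocks, each 8 thick
- home (a point): where the centre of the holder's upper plate is when fully home (shoulders on the end blocks): 24 above the origin of the empty pocket, same axes; the tongue tip is then 25 below that origin. The shelf board behind is 6 below that origin
- rubber_strip (a joint): squeeze, in m, of the springy rubber strip in the bottom of the empty pocket: 0 free (its top 21 below the pocket's origin), 0.004 with the holder fully home, where it pushes up with about 10 N (2.5 N per mm)
- gear_shelf: low plywood riser shelf, 220 deep (x) x 400 wide (y), board top 100 above the worktop, fixed; origin at the centre of its underside, x to its back. The three pockets sit along its front edge 115 apart; the gear lies in its three bays at least 70 behind the pockets
- filled_pocket_1: another pocket on the shelf edge, with its holder already screwed in (the holder's plate rises 48 above the pocket); origin as for the empty pocket, fixed
- filled_pocket_2: the third pocket, also with its holder screwed in; origin as for the empty pocket, fixed
- pulley: steel rescue pulley with green side plates, 110 x 68 x 33, flat in a shelf bay; origin under its middle
- belay_plate: steel belay plate with two slots, 85 x 62 x 8, flat in a shelf bay; origin at the centre of its underside
- descender: figure-eight descender, 122 x 74 x 12, flat in a shelf bay; origin under its middle
- carabiner_1: blue locking carabiner, 115 x 70 x 12, flat in the open pine crate; origin under its middle
- carabiner_2: second blue locking carabiner, in the crate
- caliper: digital caliper, 212 x 76 x 14, flat on the worktop behind the stand; origin under the middle of its beam
- screwdriver: screwdriver lying on the worktop between robot and shelf, under 40 high; origin under its middle
Things that resemble listed ones, but are neither listed nor needed, are in the scene too. Leave any green look-alike of the label_holder alone.

How it is judged:
By the outcome, as a careful person would: the job done as asked, in the order asked, and still so for the second after the job is handed in, while the arm keeps its last pose, push and grip.
It also fails if it takes over 32 s, if anything falls off the work surface, if the arm or the gripper's body presses on something with over 40 N, if the wrist force passes 120 N, or if a joint passes its speed limit or range.

## Working session

There is one attempt and no reset: what is moved stays moved. The work goes in short steps, Python scripts to look and compute and a tool call to move; the robot and the scene stay as the last step left them, time stands still between calls to the robot, and variables do not carry over. Pictures are saved under pics/ and viewed, at most 10 in all, crops included, and the job is handed in when it is done.

Besides the shell and the picture viewer there is one more tool, called after "Call:" by a JSON object that holds its "api" and its "payload". apply_moves: Moves the arm, as the interface text tells. Shifts and turns lie within -1 to 1; 1 stands for 800 mm of shift or 180 degrees of turn. Its arguments: {"type":"object","properties":{"claw":{"type":"array","items":{"type":"number"}},"travel":{"type":"array","items":{"type":"array","items":{"type":"number"}}},"turn":{"type":"array","items":{"type":"array","items":{"type":"number"}}},"newtons":{"type":"number"}},"required":["claw","travel","turn"]}

```bash
mkdir -p pics; cat > h.py <<'E'
import numpy as np, cv2, pickle
from station import manip
def snap(n,tag):
    s=manip.snapshot(n); pickle.dump(s,open(f'pics/{tag}.pkl','wb'))
    cv2.imwrite(f'pics/{tag}.png',s['pixels'][:,:,::-1]); return s
def load(tag): return pickle.load(open(f'pics/{tag}.pkl','rb'))
def cloud(s):
    K=s['intrinsics'];d=s['depth'];v,u=np.mgrid[:d.shape[0],:d.shape[1]]
    c=np.stack([(u-K[0,2])/K[0,0]*d,(v-K[1,2])/K[1,1]*d,d],-1)
    return (c-s['t'])@s['R']
def ray(s,u,v,z):
    K=s['intrinsics'];o=-s['R'].T@s['t'];d=s['R'].T@np.linalg.inv(K)@np.array([u,v,1.])
    return o+d*(z-o[2])/d[2]
E
python3 - <<'E'
from h import *
for n in('side','top'):
    s=snap(n,n+'0'); print(n,-s['R'].T@s['t'],s['R'][2],s['intrinsics'][0,0],(s['depth']>0).mean())
s=manip.sense();print(s)
E
```

```text
side [-0.26235839 -0.76314276  0.85596944] [ 0.58684872  0.59045586 -0.55404916] 432.68599762227615 0.996078125
top [0.35893444 0.06128371 1.33737348] [ 0.16249148  0.00307759 -0.98670515] 405.3865323362881 0.99577734375
{'t': 0.1, 'q': array([ 9.32479796e-01,  5.28386188e-01,  1.43377560e+00,  2.21330282e-05,
        1.18140225e+00, -1.78487320e-01]), 'qd': array([ 0.0004839 , -0.00176169, -0.00230377, -0.00065861,  0.0013182 ,
       -0.000525  ]), 'tau': array([-1.31015258e-05, -4.43303955e+01, -1.78586018e+01, -2.31910835e-04,
        3.92196758e-03,  5.14585579e-06]), 'tcp_pos': array([0.27690108, 0.55951875, 0.19502311]), 'tool_rot': array([ 2.27898367e-01,  9.73684427e-01, -9.00562625e-04, -4.00853791e-04]), 'force': array([ 0.0623544 , -0.23377764, -0.71632612]), 'ft_torque': array([ 0.03785499, -0.00890816, -0.05376935]), 'gripper_force': 0.0, 'finger_gap': 1.0024263695410442}
```

View pics/side0.png

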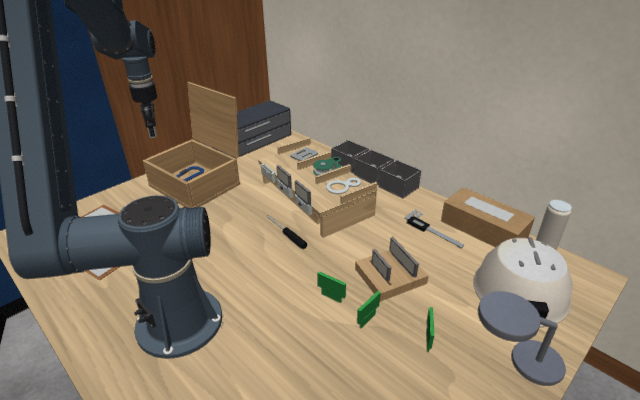

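View pics/top0.png

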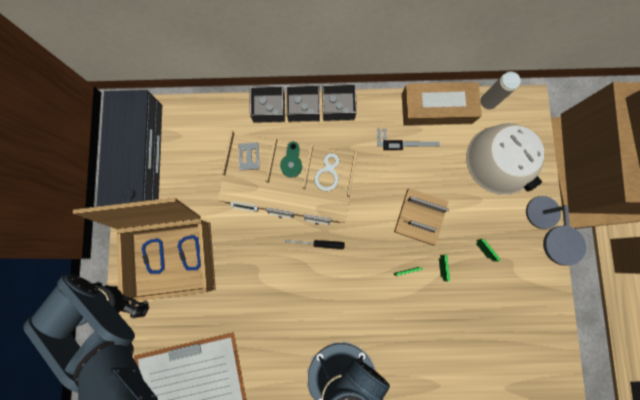

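Side: narrow holder near (381,264), wide one (404,257) in the stand, pockets around (265..305,170..195), green look-alikes in front. Top: stand at (422,215), pockets along the row (243,207)–(317,220). Zooming in.

```bash
python3 - <<'E'
from h import *
t=cv2.imread('pics/top0.png');s=cv2.imread('pics/side0.png')
a=cv2.resize(t[180:260,210:360],(800,427),interpolation=cv2.INTER_CUBIC)[:300]
b=cv2.resize(s[150:225,245:345],(400,300),interpolation=cv2.INTER_CUBIC)
c=cv2.resize(t[180:255,380:480],(400,300),interpolation=cv2.INTER_CUBIC)
cv2.imwrite('pics/z0.png',np.vstack([a,np.hstack([b,c])]))
# cloud in top view: raised thin plates
for tag in('top0','side0'):
    S=load(tag);P=cloud(S)
    def pts(lo,hi,x0,x1,y0,y1):
        m=(P[...,2]>lo)&(P[...,2]<hi)&(P[...,0]>x0)&(P[...,0]<x1)&(P[...,1]>y0)&(P[...,1]<y1)
        return m
    # stand region
    p=P[215,422];print(tag,'stand px' ,p)
    for nm,m in(('standplates',pts(.055,.095,.35,.75,-.4,-.02)),('shelfplates',pts(.118,.165,.35,.75,-.02,.5)),('board',pts(.096,.112,.35,.85,-.02,.5)),('standtop',pts(.025,.034,.35,.75,-.4,-.02))):
        n,l,st,ce=cv2.connectedComponentsWithStats(m.astype(np.uint8),connectivity=8)
        for i in range(1,n):
            if st[i,4]<12: continue
            q=P[l==i]; xy=q[:,:2].astype(np.float32); r=cv2.minAreaRect(xy)
            print(nm,st[i,4],ce[i].round(),'mean',q.mean(0).round(4),'rect',np.round(r[0],4),np.round(r[1],4),round(r[2],1),'zmax',q[:,2].max().round(4),np.median(q[:,2]).round(4))
E
```

```text
top0 stand px [ 0.49752347 -0.28122766  0.02775422]
standplates 188 [428. 204.] mean [ 0.5263 -0.29    0.0765] rect [ 0.5272 -0.2911] [0.1238 0.0106] 69.6 zmax 0.0868 0.0802
standplates 116 [422. 226.] mean [ 0.4585 -0.2668  0.0778] rect [ 0.459  -0.2686] [0.0813 0.01  ] 70.2 zmax 0.0889 0.0813
standplates 26 [445. 258.] mean [ 0.359  -0.3317  0.0688] rect [ 0.3599 -0.3338] [0.0112 0.0154] 88.8 zmax 0.076 0.071
shelfplates 130 [226. 155.] mean [0.6891 0.3339 0.1261] rect [0.69   0.3348] [0.0102 0.1209] 78.7 zmax 0.1335 0.1267
shelfplates 132 [271. 159.] mean [0.6718 0.1965 0.1264] rect [0.6703 0.1974] [0.0088 0.1378] 78.1 zmax 0.133 0.1268
shelfplates 520 [291. 160.] mean [0.6655 0.134  0.1296] rect [0.6713 0.136 ] [0.0647 0.1057] 89.1 zmax 0.1373 0.1295
shelfplates 122 [307. 166.] mean [0.6474 0.0846 0.127 ] rect [0.6478 0.0847] [0.0081 0.139 ] 78.4 zmax 0.1327 0.1271
shelfplates 109 [279. 212.] mean [0.5055 0.1707 0.1491] rect [0.5066 0.1716] [0.0804 0.0092] 78.8 zmax 0.1579 0.1527
shelfplates 124 [185. 218.] mean [0.4944 0.4517 0.1431] rect [0.4969 0.4573] [0.0126 0.0862] 6.2 zmax
[... 2021 characters left out ...]
.3 zmax 0.1563 0.1401
board 2783 [311. 176.] mean [0.6027 0.1483 0.1019] rect [0.6137 0.1538] [0.3976 0.241 ] 77.6 zmax 0.112 0.1006
board 226 [221. 164.] mean [0.436  0.4249 0.1049] rect [0.4379 0.4235] [0.1652 0.0773] 35.0 zmax 0.1118 0.1057
board 17 [326. 158.] mean [0.7202 0.1847 0.1081] rect [0.7168 0.1859] [0.011 0.038] 80.7 zmax 0.1117 0.1087
board 49 [335. 167.] mean [0.6988 0.123  0.1046] rect [0.6961 0.1188] [0.0842 0.0261] 21.3 zmax 0.1119 0.1037
standtop 121 [348. 219.] mean [ 0.5811 -0.0461  0.0294] rect [ 0.5851 -0.0476] [0.0098 0.2094] 77.7 zmax 0.0338 0.0294
standtop 1264 [389. 273.] mean [ 0.4747 -0.2867  0.0295] rect [ 0.494  -0.2781] [0.1406 0.1542] 69.5 zmax 0.0339 0.0296
```

View pics/z0.png

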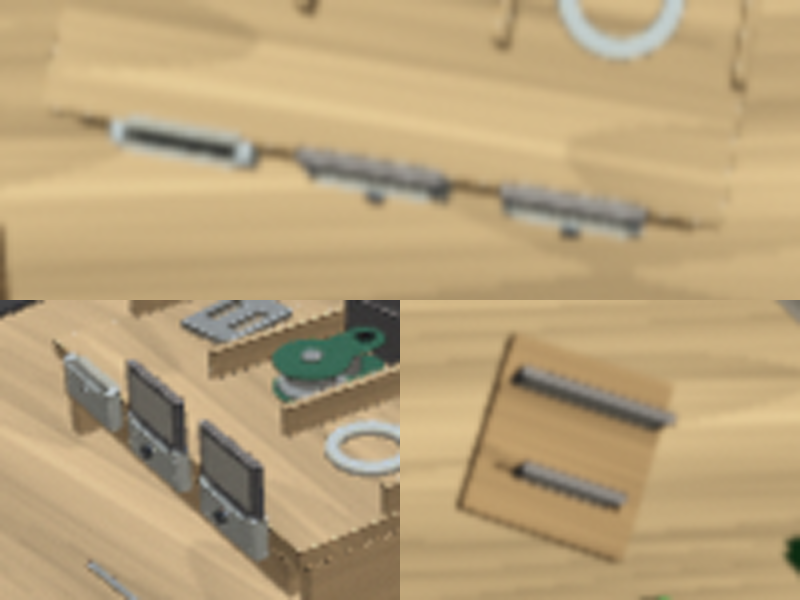

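Empty pocket is the leftmost (highest y); narrow holder is in the stand's front slot. Next: pocket ends in both views, the spare's card side, and the first move's numbers.

```bash
cat >> h.py <<'E'
from scipy.spatial.transform import Rotation as Rn
def goal(p,yaw):  # yaw: world direction (deg) of tool y, tool z straight down
    s=manip.sense();R0=Rn.from_quat(s['tool_rot']);a=np.radians(yaw)
    y=np.array([np.cos(a),np.sin(a),0]);z=np.array([0,0,-1.]);R1=Rn.from_matrix(np.stack([np.cross(y,z),y,z],1))
    print('t',round(s['t'],2),'tcp',s['tcp_pos'].round(4),'yaw',np.degrees(np.arctan2(*R0.as_matrix()[[1,0],1])).round(2),'F',s['force'].round(1),'gap',round(s['finger_gap'],3),'grip',round(s['gripper_force'],1))
    print('travel',(R0.inv().apply(np.array(p)-s['tcp_pos'])/.8).round(4),'turn',((R0.inv()*R1).as_rotvec()/np.pi).round(4))
E
python3 - <<'E'
from h import *
t=load('top0');s=load('side0')
def br(S,u0,u1,v0,v1,z):
    hsv=cv2.cvtColor(S['pixels'],cv2.COLOR_RGB2HSV); m=np.zeros(hsv.shape[:2],bool)
    m[v0:v1,u0:u1]=True; m&=(hsv[...,1]<60)
    v,u=np.nonzero(m); q=np.array([ray(S,a,b,z)[:2] for a,b in zip(u,v)],np.float32)
    r=cv2.minAreaRect(q); P=cloud(S)[m]
    print(len(q),'ray rect',np.round(r[0],4),np.round(r[1],4),round(r[2],1),'depth z pct',np.percentile(P[:,2],[10,50,90]).round(4))
    c=P[P[:,2]>.1]; r=cv2.minAreaRect(c[:,:2].astype(np.float32));print('  depth rect',np.round(r[0],4),np.round(r[1],4),round(r[2],1),len(c))
br(t,228,262,198,214,.106)
br(s,258,277,160,183,.106)
# colours of spare plate face and filled plate face in side view
for nm,(u,v) in dict(spare=(381,264),filled=(284,180),filled2=(302,191),wide=(405,257)).items():
    print(nm,s['pixels'][v-2:v+3,u-2:u+3].reshape(-1,3).mean(0).round())
a=s['pixels'][240:300,355:430,::-1];cv2.imwrite('pics/z1.png',cv2.resize(a,(750,600),interpolation=cv2.INTER_CUBIC))
goal([.4585,-.2690,.15],-20.2)
E
```

```text
183 ray rect [0.5304 0.2836] [0.086  0.0216] 78.5 depth z pct [0.0821 0.1003 0.1064]
  depth rect [0.4643 0.1841] [0.3212 0.0402] 56.5 99
173 ray rect [0.5155 0.262 ] [0.1392 0.0379] 75.2 depth z pct [0.0762 0.0937 0.1047]
  depth rect [0.5329 0.2878] [0.0927 0.0234] 79.7 52
spare [90. 87. 81.]
filled [96. 94. 87.]
filled2 [97. 94. 87.]
wide [89. 86. 80.]
t 0.1 tcp [0.2769 0.5595 0.195 ] yaw 63.65 F [ 0.1 -0.2 -0.7] gap 1.002 grip 0.0
travel [-0.6631 -0.8272  0.0576] turn [-6.000e-04  4.000e-04  4.659e-01]
```

View pics/z1.png

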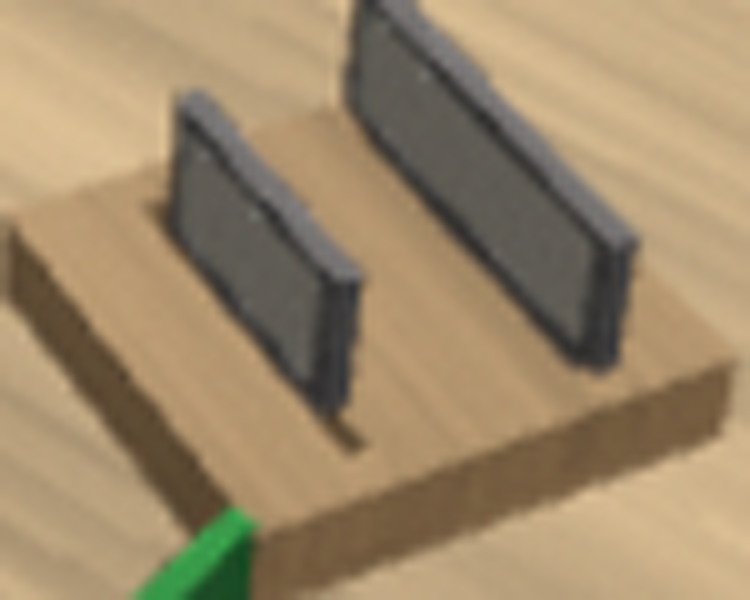

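The zoom shows the beige card on the narrow plate (face about (240,260)) toward the robot side. So yaw −20° in the stand, −11.5° in the pocket: only a small turn is needed.

Call:
{"api": "apply_moves", "payload": {"claw": [0, 0, 0, 0, 0], "travel": [[-0.663, -0.827, 0.058], [-0.663, -0.827, 0.058], [-0.663, -0.827, 0.058], [-0.663, -0.827, 0.058], [-0.663, -0.827, 0.058]], "turn": [[0, 0, 0.466], [0, 0, 0.466], [0, 0, 0.466], [0, 0, 0.466], [0, 0, 0.466]], "newtons": 40}}

```text
t: 0.52
tcp_pos: [0.3215, 0.355, 0.1841]
tool_rot: [0.518, 0.855, -0.0, -0.0]
force: [0.5, 0.2, 0.2]
finger_gap: 0.501
gripper_force: 0.0
```

```bash
python3 -c "
from h import *
goal([.4585,-.2690,.15],-20.2)"
```

```text
t 0.52 tcp [0.3215 0.355  0.1841] yaw 27.55 F [0.5 0.2 0.2] gap 0.501 grip 0.0
travel [-0.7708 -0.2089  0.043 ] turn [-2.000e-04  2.000e-04  2.653e-01]
```

Call:
{"api": "apply_moves", "payload": {"claw": [0, 0, 0, 0, 0], "travel": [[-0.771, -0.209, 0.043], [-0.771, -0.209, 0.043], [-0.771, -0.209, 0.043], [-0.771, -0.209, 0.043], [-0.771, -0.209, 0.043]], "turn": [[0, 0, 0.265], [0, 0, 0.265], [0, 0, 0.265], [0, 0, 0.265], [0, 0, 0.265]]}}

```text
t: 0.93
tcp_pos: [0.3673, 0.1521, 0.1732]
tool_rot: [0.756, 0.654, -0.0, -0.0]
force: [1.4, 0.0, -0.1]
finger_gap: 0.502
gripper_force: 0.0
```

```bash
python3 -c "
from h import *
goal([.4585,-.2690,.15],-20.2)"
```

```text
t 0.93 tcp [0.3673 0.1521 0.1732] yaw -8.29 F [ 1.4  0.  -0.1] gap 0.502 grip 0.0
travel [-0.5045  0.1887  0.029 ] turn [-0.      0.      0.0662]
```

Call:
{"api": "apply_moves", "payload": {"claw": [0, 0, 0, 0, 0], "travel": [[-0.504, 0.189, 0.029], [-0.504, 0.189, 0.029], [-0.504, 0.189, 0.029], [-0.504, 0.189, 0.029], [-0.504, 0.189, 0.029]], "turn": [[0, 0, 0.066], [0, 0, 0.066], [0, 0, 0.066], [0, 0, 0.066], [0, 0, 0.066]]}}

```text
t: 1.35
tcp_pos: [0.4127, -0.0512, 0.162]
tool_rot: [0.819, 0.574, 0.0, -0.0]
force: [1.4, 1.0, -0.6]
finger_gap: 0.496
gripper_force: 0.0
```

```bash
python3 -c "
from h import *
goal([.4585,-.2690,.15],-20.2)"
```

```text
t 1.35 tcp [ 0.4127 -0.0512  0.162 ] yaw -19.87 F [ 1.4  1.  -0.6] gap 0.496 grip 0.0
travel [-0.2366  0.1464  0.0149] turn [-0.0001 -0.0001  0.0018]
```

Call:
{"api": "apply_moves", "payload": {"claw": [0, 0, 0, 0, 0], "travel": [[-0.237, 0.146, 0.015], [-0.237, 0.146, 0.015], [-0.237, 0.146, 0.015], [-0.237, 0.146, 0.015], [-0.237, 0.146, 0.015]], "turn": [[0, 0, 0.002], [0, 0, 0.002], [0, 0, 0.002], [0, 0, 0.002], [0, 0, 0.002]]}}

```text
t: 1.77
tcp_pos: [0.4551, -0.2547, 0.1505]
tool_rot: [0.82, 0.572, -0.0, -0.0]
force: [2.0, -0.0, 0.9]
finger_gap: 0.499
gripper_force: 0.0
```

```bash
python3 -c "
from h import *
goal([.4585,-.2690,.09],-20.2)"
```

```text
t 1.77 tcp [ 0.4551 -0.2547  0.1505] yaw -20.25 F [ 2.  -0.   0.9] gap 0.499 grip 0.0
travel [-0.0153  0.0103  0.0756] turn [-0.0003 -0.0002 -0.0003]
```

Call:
{"api": "apply_moves", "payload": {"claw": [0, 0, 0, 0, 0], "travel": [[-0.015, 0.01, 0.03], [-0.015, 0.01, 0.075], [-0.015, 0.01, 0.075], [-0.015, 0.01, 0.105], [-0.015, 0.01, 0.132]], "turn": [[0, 0, 0], [0, 0, 0], [0, 0, 0], [0, 0, 0], [0, 0, 0]]}}

```text
t: 2.18
tcp_pos: [0.4589, -0.2665, 0.0456]
tool_rot: [0.82, 0.572, 0.0, 0.0]
force: [0.2, 0.8, 0.1]
finger_gap: 0.502
gripper_force: 0.0
```

```bash
python3 - <<'E'
from h import *
goal([.4585,-.2690,.045],-20.2)
S=snap('side','s1');cv2.imwrite('pics/s1z.png',cv2.resize(S['pixels'][200:300,340:440,::-1],(600,600),interpolation=cv2.INTER_CUBIC))
E
```

```text
t 2.18 tcp [ 0.4589 -0.2665  0.0456] yaw -20.19 F [0.2 0.8 0.1] gap 0.502 grip 0.0
travel [-0.0031  0.0007  0.0008] turn [0.0001 0.     0.0001]
```

View pics/s1z.png

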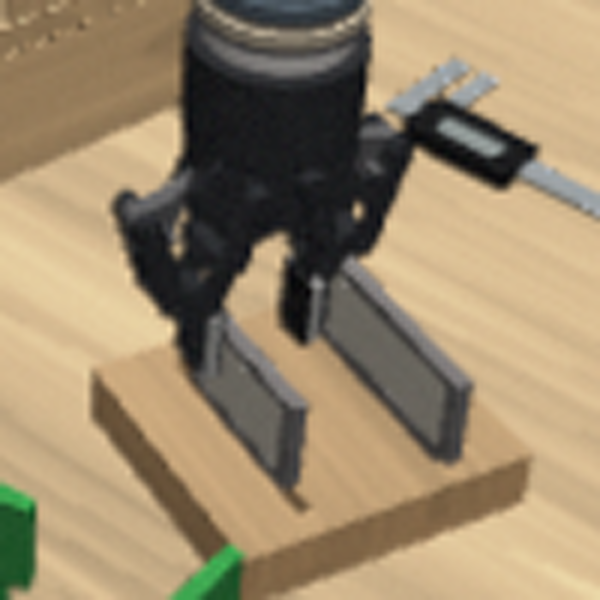

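The picture shows both fingers astride the plate (front tip near (195,370) of the crop), seemingly toward the plate's left end. I'll check this with depth before closing.

```bash
python3 - <<'E'
from h import *
S=load('s1');P=cloud(S);K=S['intrinsics']
def proj(p): c=S['R']@np.array(p)+S['t'];c=K@c/c[2];return ((c[:2]-[340,200])*6).round()
c=np.array([.4585,-.269,.059]);y=np.array([.345,.938,0])
print('plate corners px',[proj(c+a*y+[0,0,b]) for a,b in((.041,.024),(.041,-.024),(-.041,-.024),(-.041,.024))])
print('tcp px',proj([.4589,-.2665,.0456]))
g=S['pixels'].max(2); 
for u,v in((195,365),(190,350),(200,330),(298,325),(290,310)):
    print((u,v),P[200+v//6,340+u//6].round(4))
# dark points within 60mm of plate centre and z<.1
m=(g<45)&(np.linalg.norm(P[...,:2]-c[:2],axis=2)<.06)&(P[...,2]>.035)&(P[...,2]<.12)
q=P[m];o=np.argsort(q[:,2])[:12];print(q[o].round(4)); d=(q-c)@y; print('along-y',np.percentile(d,[5,50,95]).round(4),len(q))
E
```

```text
plate corners px [array([199., 293.]), array([193., 372.]), array([289., 487.]), array([298., 406.])]
tcp px [237. 408.]
(195, 365) [ 0.4257 -0.2637  0.0941]
(190, 350) [ 0.4219 -0.2628  0.1028]
(200, 330) [ 0.4288 -0.2634  0.109 ]
(298, 325) [ 0.4735 -0.2821  0.0956]
(290, 310) [ 0.4803 -0.2736  0.0966]
[[ 0.4794 -0.2751  0.0876]
 [ 0.4774 -0.2798  0.0883]
 [ 0.474  -0.2854  0.0904]
 [ 0.4304 -0.2635  0.0909]
 [ 0.4792 -0.2749  0.0911]
 [ 0.4799 -0.271   0.0918]
 [ 0.4756 -0.2841  0.0921]
 [ 0.4232 -0.2657  0.0935]
 [ 0.4257 -0.2637  0.0941]
 [ 0.4774 -0.2792  0.0949]
 [ 0.4735 -0.2821  0.0956]
 [ 0.4792 -0.2712  0.0958]]
along-y [-0.0099 -0.0045  0.0042] 69
```

Laterally the fingers are centred, but their tips read z≈0.088 rather than ≈0.05. I'll take a fresh picture pair to see whether that was latency or a real offset.

```bash
python3 - <<'E'
from h import *
c=np.array([.4585,-.269,.059]);y=np.array([.345,.938,0])
for n in('side','top'):
    S=snap(n,n+'2');P=cloud(S);g=S['pixels'].max(2)
    m=(np.linalg.norm(P[...,:2]-c[:2],axis=2)<.05)&(P[...,2]>.033)&(P[...,2]<.12)&(np.abs((P-c)@[.938,-.345,0])>.009)&(np.abs((P-c)@y)<.02)
    q=P[m];o=np.argsort(q[:,2])[:8];print(n,q[o].round(3).tolist())
S=load('side2');cv2.imwrite('pics/s2z.png',cv2.resize(S['pixels'][200:300,340:440,::-1],(600,600),interpolation=cv2.INTER_CUBIC))
s=manip.sense();print(s['t'],s['tcp_pos'],s['q'],s['qd'])
E
```

```text
side [[0.424, -0.277, 0.033], [0.44, -0.257, 0.033], [0.435, -0.243, 0.035], [0.476, -0.279, 0.078], [0.478, -0.27, 0.078], [0.477, -0.267, 0.081], [0.475, -0.276, 0.081], [0.428, -0.262, 0.081]]
top []
2.3333 [ 0.45771564 -0.26516843  0.04509938] [-7.36512329e-01  6.33926225e-01  1.79374427e+00  4.77607271e-05
  7.17929296e-01 -3.84736592e-01] [ 0.00016977 -0.03964571 -0.02993476 -0.00142713 -0.00325597 -0.00026625]
```

View pics/s2z.png

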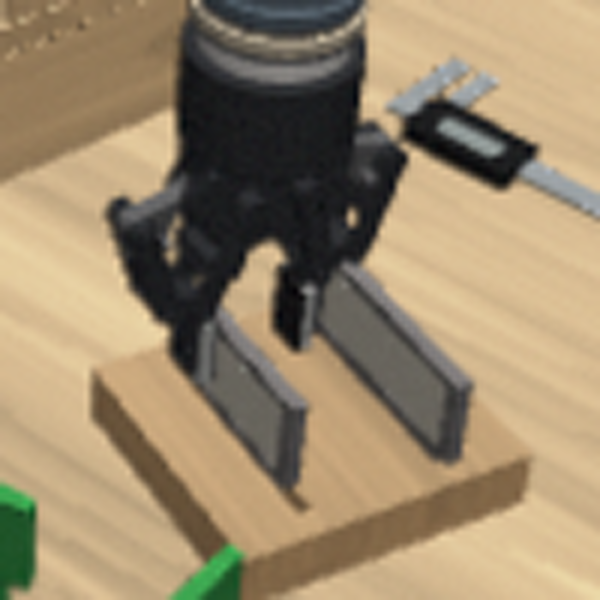

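```bash
python3 - <<'E'
from h import *
c=np.array([.4577,-.2652]);y=np.array([.345,.938])
def tips(S,c,y,r=.07,zr=(.036,.35)):
    P=cloud(S);x=np.array([y[1],-y[0]]);d=P[...,:2]-c
    m=(np.abs(d@x)<r)&(np.abs(d@x)>.012)&(np.abs(d@y)<.018)&(P[...,2]>zr[0])&(P[...,2]<zr[1])&(S['pixels'].max(2)<70)
    q=P[m];return np.percentile(q[:,2],[0,2,5,10,50]).round(4) if len(q) else None
a=np.radians(63.7)
print('start',[tips(load(k+'0'),np.array([.277,.56]),np.array([-np.sin(a),np.cos(a)]),zr=(.1,.5)) for k in('side','top')])
for k in('s1','side2'): print(k,tips(load(k),c,y))
for i in range(2):
    S=snap('side',f'side3{i}');print(i,tips(S,c,y),manip.sense()['t'],manip.sense()['tcp_pos'])
T=load('side30')
print(np.abs(load('side2')['pixels'].astype(int)-T['pixels']).mean(),np.abs(load('side31')['pixels'].astype(int)-T['pixels']).mean())
E
```

```text
start [array([0.2467, 0.2557, 0.2634, 0.2907, 0.3897]), array([0.2488, 0.2611, 0.2762, 0.296 , 0.3347])]
s1 [0.037  0.0939 0.1029 0.1185 0.173 ]
side2 [0.0378 0.0902 0.1015 0.1191 0.1702]
0 [0.0369 0.0927 0.1027 0.1178 0.1732] 2.3833 [ 0.45873684 -0.26606453  0.04615916]
1 [0.0388 0.0937 0.1039 0.1195 0.1753] 2.4333 [ 0.45935217 -0.26669766  0.04679733]
1.57631640625 1.3376119791666667
```

Both cameras agree that the fingertips really sit about 25–35 mm higher than the text's TCP suggests; laterally they fit. I'll go down 20 mm and look again.

Call:
{"api": "apply_moves", "payload": {"claw": [0, 0, 0], "travel": [[-0.003, 0, 0.013], [-0.003, 0, 0.025], [-0.003, 0, 0.025]], "turn": [[0, 0, 0], [0, 0, 0], [0, 0, 0]]}}

```text
t: 2.68
tcp_pos: [0.4574, -0.2686, 0.0245]
tool_rot: [0.82, 0.572, -0.0, -0.001]
force: [-0.3, -0.3, -0.7]
finger_gap: 0.498
gripper_force: 0.0
```

```bash
python3 - <<'E'
from h import *
S=snap('side','s4');cv2.imwrite('pics/s4z.png',cv2.resize(S['pixels'][220:300,350:430,::-1],(600,600),interpolation=cv2.INTER_CUBIC))
goal([.4585,-.269,.025],-20.2)
K=S['intrinsics']
x=np.array([.938,-.345,0])
for z in(.03,.04,.05,.06,.07,.08):
  o=[]
  for d in(-.024,.024):
    p=np.array([.4585,-.269,z])+d*x+np.array([-.345,-.938,0])*.011; c=K@(S['R']@p+S['t']);o.append(((c[:2]/c[2]-[350,220])*7.5).round())
  print(z,o)
E
```

```text
t 2.73 tcp [ 0.4574 -0.2686  0.0248] yaw -20.21 F [-0.2  0.6 -0.4] gap 0.497 grip 0.0
travel [-0.      0.0015 -0.0003] turn [-0.0005 -0.0002 -0.0001]
0.03 [array([182., 436.]), array([297., 395.])]
0.04 [array([184., 415.]), array([299., 374.])]
0.05 [array([186., 394.]), array([301., 354.])]
0.06 [array([187., 374.]), array([303., 333.])]
0.07 [array([189., 353.]), array([306., 312.])]
0.08 [array([191., 331.]), array([308., 291.])]
```

View pics/s4z.png

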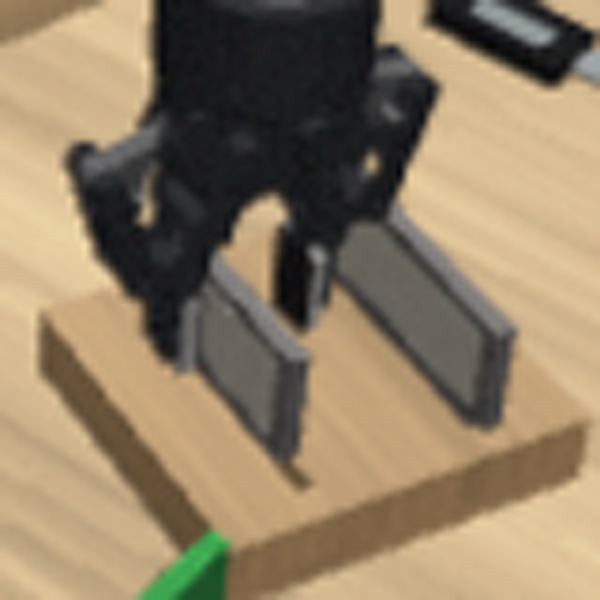

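The crop shows front and rear tips at (180,370) and (300,325), i.e. z≈0.062, astride the narrow plate and centred. Go down 9 mm more and close.

Call:
{"api": "apply_moves", "payload": {"claw": [0, 0, -0.6, -1, -1], "travel": [[0, 0.001, 0.011], [0, 0.001, 0.011], [0, 0.001, 0.011], [0, 0.001, 0.011], [0, 0.001, 0.011]], "turn": [[0, 0, 0], [0, 0, 0], [0, 0, 0], [0, 0, 0], [0, 0, 0]], "newtons": 40}}

```text
t: 3.15
tcp_pos: [0.4588, -0.2694, 0.0166]
tool_rot: [0.82, 0.572, 0.0, 0.0]
force: [-1.2, 0.1, 11.8]
finger_gap: 0.086
gripper_force: 42.3
```

Call:
{"api": "apply_moves", "payload": {"claw": [-1, -1, -1], "travel": [[0, 0, 0], [0, 0, 0], [0, 0, 0]], "turn": [[0, 0, 0], [0, 0, 0], [0, 0, 0]], "newtons": 60}}

```text
t: 3.4
tcp_pos: [0.4588, -0.2694, 0.0167]
tool_rot: [0.82, 0.572, 0.0, 0.0]
force: [-0.6, 0.2, 1.1]
finger_gap: 0.086
gripper_force: 60.8
```

```bash
python3 - <<'E'
from h import *
S=snap('side','s5');cv2.imwrite('pics/s5z.png',cv2.resize(S['pixels'][220:300,350:430,::-1],(600,600),interpolation=cv2.INTER_CUBIC))
goal([.4585,-.269,.1],-20.2)
E
```

```text
t 3.45 tcp [ 0.4588 -0.2694  0.0167] yaw -20.2 F [0.1 0.2 1. ] gap 0.081 grip 60.8
travel [ 0.0003 -0.0005 -0.1041] turn [ 0.0001  0.0001 -0.    ]
```

View pics/s5z.png

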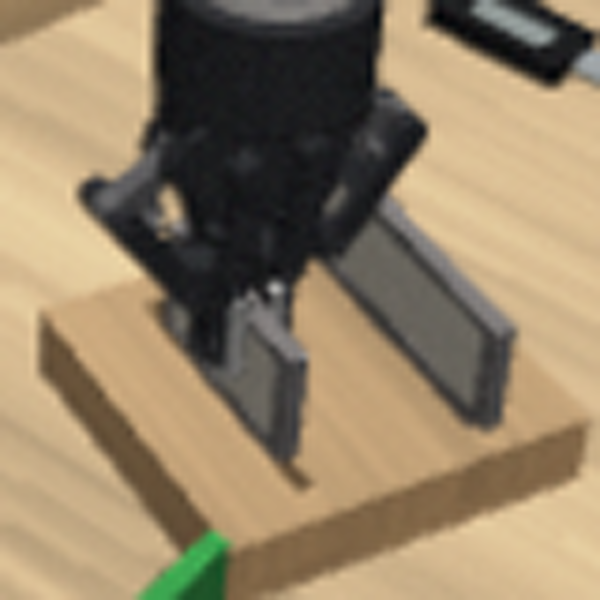

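Gripped (opening ≈7 mm, 60 N), with the pads around (215,330) on the plate. Now lift and carry.

Call:
{"api": "apply_moves", "payload": {"claw": [-1, -1, -1, -1, -1], "travel": [[0, 0, -0.02], [0, 0, -0.05], [0, 0, -0.1], [0, 0, -0.15], [0.03, 0, -0.19]], "turn": [[0, 0, 0], [0, 0, 0], [0, 0, 0], [0, 0, 0], [0, 0, 0]]}}

```text
t: 3.87
tcp_pos: [0.4674, -0.2503, 0.1712]
tool_rot: [0.821, 0.571, -0.0, 0.002]
force: [2.2, -0.6, -0.2]
finger_gap: 0.084
gripper_force: 60.7
```

```bash
python3 - <<'E'
from h import *
goal([.530,.284,.192],-11.5)
E
```

```text
t 3.87 tcp [ 0.4674 -0.2503  0.1712] yaw -20.4 F [ 2.2 -0.6 -0.2] gap 0.084 grip 60.7
travel [ 0.6532 -0.1594 -0.0286] turn [ 0.0011  0.001  -0.0494]
```

Call:
{"api": "apply_moves", "payload": {"claw": [-1, -1, -1, -1, -1], "travel": [[0.653, -0.159, -0.029], [0.653, -0.159, -0.029], [0.653, -0.159, -0.029], [0.653, -0.159, -0.029], [0.653, -0.159, -0.029]], "turn": [[0, 0, -0.049], [0, 0, -0.049], [0, 0, -0.049], [0, 0, -0.049], [0, 0, -0.049]]}}

```text
t: 4.28
tcp_pos: [0.4902, -0.0381, 0.1777]
tool_rot: [0.774, 0.633, 0.0, 0.0]
force: [1.7, -1.1, -0.2]
finger_gap: 0.086
gripper_force: 60.7
```

```bash
python3 - <<'E'
from h import *
goal([.530,.284,.192],-11.5)
E
```

```text
t 4.28 tcp [ 0.4902 -0.0381  0.1777] yaw -11.43 F [ 1.7 -1.1 -0.2] gap 0.086 grip 60.7
travel [ 0.4045 -0.0309 -0.0178] turn [ 0.     -0.      0.0004]
```

Call:
{"api": "apply_moves", "payload": {"claw": [-1, -1, -1, -1, -1], "travel": [[0.404, -0.031, -0.018], [0.404, -0.031, -0.018], [0.404, -0.031, -0.018], [0.404, -0.031, -0.018], [0.404, -0.031, -0.018]], "turn": [[0, 0, 0], [0, 0, 0], [0, 0, 0], [0, 0, 0], [0, 0, 0]]}}

```text
t: 4.7
tcp_pos: [0.5154, 0.1687, 0.1868]
tool_rot: [0.774, 0.634, -0.0, -0.0]
force: [0.6, -0.8, -0.8]
finger_gap: 0.081
gripper_force: 60.7
```

Call:
{"api": "apply_moves", "payload": {"claw": [-1, -1, -1, -1], "travel": [[0.144, -0.011, -0.006], [0.144, -0.011, -0.006], [0.144, -0.011, -0.006], [0.144, -0.011, -0.006]], "turn": [[0, 0, 0], [0, 0, 0], [0, 0, 0], [0, 0, 0]]}}

```text
t: 5.03
tcp_pos: [0.5305, 0.2875, 0.1918]
tool_rot: [0.772, 0.636, 0.002, -0.001]
force: [0.3, 0.1, -0.5]
finger_gap: 0.081
gripper_force: 60.8
```

```bash
python3 - <<'E'
from h import *
goal([.530,.284,.192],-11.5)
E
```

```text
t 5.03 tcp [0.5305 0.2875 0.1918] yaw -11.06 F [ 0.3  0.1 -0.5] gap 0.081 grip 60.8
travel [-0.0044  0.0002 -0.0002] turn [ 0.0006 -0.0013  0.0024]
```

```bash
python3 - <<'E'
from h import *
goal([.530,.284,.192],-11.5)
s=manip.sense();tc=s['tcp_pos'];a=np.radians(-11.4);x=np.array([np.cos(a),np.sin(a),0]);y=np.array([-np.sin(a),np.cos(a),0])
for k in('side','top'):
    S=snap(k,k+'6');P=cloud(S);d=P-np.array([tc[0],tc[1],.234]);lx=d@x;ly=d@y;lz=d[...,2]
    m=(abs(lx)<.012)&(abs(ly)<.055)&(lz>-.055)&(lz<.03)
    print(k,m.sum())
    if m.sum()<10: continue
    pl=m&(lz>-.02)&(lz<.02);tg=m&(lz<-.03)
    for nm,q in(('plate',pl),('tongue',tg)):
        if q.sum()>5: print(nm,q.sum(),'lx',np.percentile(lx[q],[10,50,90]).round(4),'ly',np.percentile(ly[q],[0,2,98,100]).round(4),'lz',np.percentile(lz[q],[0,2,98,100]).round(4),'slope yaw',np.degrees(np.polyfit(ly[q],lx[q],1)[0]).round(2))
    v,u=np.nonzero(m);print(u.min(),u.max(),v.min(),v.max(),'ly all',ly[m].min().round(4),ly[m].max().round(4),'lz',lz[m].min().round(4),lz[m].max().round(4))
S=load('side6');cv2.imwrite('pics/s6z.png',cv2.resize(S['pixels'][100:220,210:330,::-1],(600,600),interpolation=cv2.INTER_CUBIC))
E
```

```text
t 5.03 tcp [0.5305 0.2875 0.1918] yaw -11.06 F [ 0.3  0.1 -0.5] gap 0.081 grip 60.8
travel [-0.0044  0.0002 -0.0002] turn [ 0.0006 -0.0013  0.0024]
side 215
plate 113 lx [-0.0093 -0.0045 -0.0001] ly [-0.0449 -0.0442  0.037   0.0414] lz [-0.02   -0.0192  0.0185  0.0196] slope yaw -2.48
tongue 44 lx [-0.0036 -0.0017 -0.    ] ly [-0.0299 -0.029   0.0279  0.0288] lz [-0.0489 -0.0486 -0.0305 -0.0304] slope yaw -0.79
257 271 126 150 ly all -0.0449 0.0414 lz -0.0489 0.0295
top 31
plate 16 lx [-0.0049 -0.0037  0.0018] ly [-0.0445 -0.0444 -0.031  -0.0298] lz [-0.0156 -0.0153  0.0191  0.0193] slope yaw -20.13
244 250 200 205 ly all -0.0445 -0.0298 lz -0.0239 0.0246
```

View pics/s6z.png

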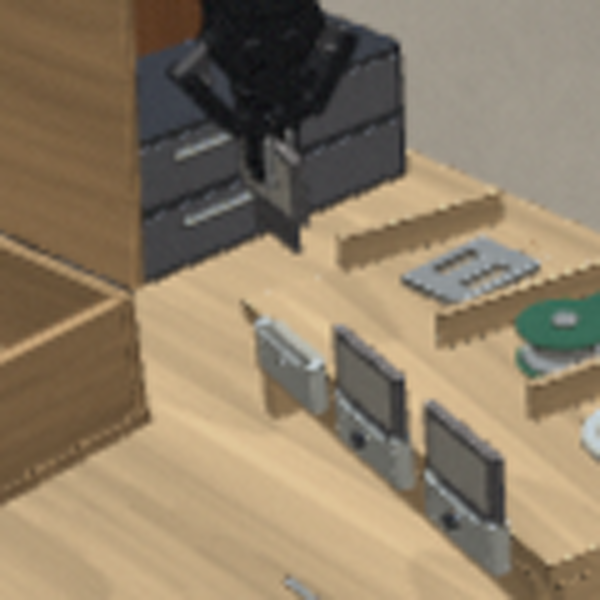

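Held plate at crop (275,175), card to the front, tongue hanging straight; depth puts its tip 49 mm below the expected centre and ~1 mm off in y. The empty pocket is at (290,360). Move over it and go down to just above the mouth.

Call:
{"api": "apply_moves", "payload": {"claw": [-1, -1, -1, -1], "travel": [[-0.003, -0.0006, 0.03], [-0.003, -0.0006, 0.065], [-0.003, -0.0006, 0.083], [-0.003, -0.0006, 0.083]], "turn": [[0, 0, 0], [0, 0, 0.001], [0, 0, 0.001], [0, 0, 0.001]]}}

```text
t: 5.47
tcp_pos: [0.5258, 0.276, 0.1214]
tool_rot: [0.775, 0.631, -0.004, -0.002]
force: [-0.3, -0.5, -1.0]
finger_gap: 0.084
gripper_force: 60.7
```

```bash
python3 - <<'E'
from h import *
goal([.5295,.285,.105],-11.4)
tc=manip.sense()['tcp_pos'];a=np.radians(-11.4);x=np.array([np.cos(a),np.sin(a),0]);y=np.array([-np.sin(a),np.cos(a),0])
S=snap('side','side7');P=cloud(S);d=P-np.array([.5293,.284,tc[2]+.0423]);lx=d@x;ly=d@y;lz=d[...,2]
m=(abs(lx)<.012)&(abs(ly)<.055)&(lz>-.045)&(lz<-.027)
print('tongue',m.sum(),'lx',np.percentile(lx[m],[10,50,90]).round(4),'ly',np.percentile(ly[m],[0,3,97,100]).round(4))
h=P[...,2]-.106
m=(abs(lx)<.02)&(abs(ly)<.06)&(h>-.02)&(h<.004)&(cv2.cvtColor(S['pixels'],cv2.COLOR_RGB2HSV)[...,1]<60)
print('pocket',m.sum(),'lx',np.percentile(lx[m],[5,50,95]).round(4),'ly',np.percentile(ly[m],[0,3,97,100]).round(4))
m&=h<-.004;print('lip face lx',np.percentile(lx[m],[10,50,90]).round(4))
F=P-np.array([.5065,.1716,.106])
fx=F@x;fy=F@y;m=(abs(fx)<.02)&(abs(fy)<.03)&(F[...,2]<-.004)&(F[...,2]>-.02);print('filled lip lx',np.percentile(fx[m],[10,50,90]).round(4))
m=(abs(fx)<.02)&(abs(fy)<.03)&(F[...,2]>.01)&(F[...,2]<.04);print('filled plate face lx',np.percentile(fx[m],[10,50,90]).round(4))
E
```

```text
t 5.47 tcp [0.5258 0.276  0.1214] yaw -11.69 F [-0.3 -0.5 -1. ] gap 0.084 grip 60.7
travel [0.012  0.0024 0.0205] turn [-0.0026  0.0016 -0.0016]
tongue 43 lx [-0.0052 -0.0041 -0.0019] ly [-0.0403 -0.0391  0.019   0.0211]
pocket 99 lx [-0.0082 -0.0014  0.0072] ly [-0.0461 -0.042   0.0395  0.0502]
lip face lx [-0.0067 -0.0006  0.0059]
filled lip lx [-0.0087 -0.0051  0.014 ]
filled plate face lx [-0.0055 -0.0038 -0.0026]
```

Call:
{"api": "apply_moves", "payload": {"claw": [-1, -1, -1], "travel": [[0, 0, 0], [0, 0, 0], [0, 0, 0]], "turn": [[0, 0, 0], [0, 0, 0], [0, 0, 0]]}}

```text
t: 5.77
tcp_pos: [0.5303, 0.2789, 0.1267]
tool_rot: [0.775, 0.632, 0.001, 0.001]
force: [-0.9, 0.0, -1.0]
finger_gap: 0.083
gripper_force: 60.7
```

```bash
python3 - <<'E'
from h import *
goal([.5295,.285,.105],-11.4)
E
```

```text
t 5.77 tcp [0.5303 0.2789 0.1267] yaw -11.6 F [-0.9  0.  -1. ] gap 0.083 grip 60.7
travel [ 0.0072 -0.0026  0.0271] turn [ 0.0008 -0.0004 -0.0011]
```

Call:
{"api": "apply_moves", "payload": {"claw": [-1, -1, -1, -1], "travel": [[0.0035, -0.001, 0], [0.007, -0.002, 0], [0.007, -0.002, 0], [0.007, -0.002, 0]], "turn": [[0, 0, 0], [0, 0, 0], [0, 0, 0], [0, 0, 0]]}}

```text
t: 6.1
tcp_pos: [0.5287, 0.2852, 0.1254]
tool_rot: [0.775, 0.633, 0.0, 0.0]
force: [0.3, 0.2, -0.3]
finger_gap: 0.08
gripper_force: 60.7
```

```bash
python3 - <<'E'
from h import *
tc=manip.sense()['tcp_pos'];a=np.radians(-11.4);x=np.array([np.cos(a),np.sin(a),0]);y=np.array([-np.sin(a),np.cos(a),0])
for k in('side','side'):
    goal([.5295,.285,.105],-11.4)
    S=snap(k,k+'8');P=cloud(S);d=P-np.array([.5293,.284,.1267+.0423]);lx=d@x;ly=d@y;lz=d[...,2]
    m=(abs(lx)<.012)&(abs(ly)<.055)&(lz>-.045)&(lz<-.027)
    print('tongue',m.sum(),'lx',np.percentile(lx[m],[10,50,90]).round(4),'ly',np.percentile(ly[m],[0,3,97,100]).round(4))
E
```

```text
t 6.1 tcp [0.5287 0.2852 0.1254] yaw -11.52 F [ 0.3  0.2 -0.3] gap 0.08 grip 60.7
travel [-0.0001  0.001   0.0255] turn [ 0.0002 -0.0001 -0.0007]
tongue 39 lx [-0.0051 -0.0034 -0.0006] ly [-0.0289 -0.0279  0.032   0.0336]
t 6.15 tcp [0.5287 0.2851 0.1253] yaw -11.53 F [ 0.5  0.6 -1.1] gap 0.081 grip 60.7
travel [0.0001 0.001  0.0254] turn [ 0.0001 -0.     -0.0007]
tongue 36 lx [-0.0046 -0.0032 -0.0012] ly [-0.0324 -0.0305  0.0316  0.0335]
```

Call:
{"api": "apply_moves", "payload": {"claw": [-1, -1, -1, -1, -1], "travel": [[-0.0015, 0.001, 0.005], [-0.0015, 0.001, 0.011], [-0.0015, 0.001, 0.017], [-0.0015, 0.001, 0.02], [-0.0015, 0.001, 0.022]], "turn": [[0, 0, 0], [0, 0, 0], [0, 0, 0], [0, 0, 0], [0, 0, 0]]}}

```text
t: 6.62
tcp_pos: [0.5288, 0.2832, 0.1066]
tool_rot: [0.775, 0.632, -0.001, -0.0]
force: [0.2, 0.1, -0.5]
finger_gap: 0.081
gripper_force: 60.7
```

```bash
python3 - <<'E'
from h import *
goal([.5295,.284,.095],-11.4)
print(manip.sense()['ft_torque'])
E
```

```text
t 6.62 tcp [0.5288 0.2832 0.1066] yaw -11.57 F [ 0.2  0.1 -0.5] gap 0.081 grip 60.7
travel [0.0011 0.0007 0.0145] turn [-0.0004  0.0002 -0.001 ]
[0.00989739 0.03544382 0.04154863]
```

Call:
{"api": "apply_moves", "payload": {"claw": [-1, -1, -1, -1], "travel": [[0.0005, 0.0005, 0.0025], [0.0005, 0.0005, 0.005], [0.0005, 0.0005, 0.0075], [0.0005, 0.0005, 0.0075]], "turn": [[0, 0, -0.0005], [0, 0, -0.0005], [0, 0, -0.0005], [0, 0, -0.0005]]}}

```text
t: 6.95
tcp_pos: [0.5295, 0.2837, 0.1011]
tool_rot: [0.774, 0.633, -0.0, -0.0]
force: [-0.0, -1.4, -0.4]
finger_gap: 0.087
gripper_force: 60.7
```

```bash
python3 - <<'E'
from h import *
goal([.5293,.284,.092],-11.4)
print(manip.sense()['ft_torque'])
E
```

```text
t 6.95 tcp [0.5295 0.2837 0.1011] yaw -11.47 F [-0.  -1.4 -0.4] gap 0.087 grip 60.7
travel [ 0.0003 -0.0003  0.0114] turn [-0.0002  0.0001 -0.0004]
[-0.04817717  0.02748049 -0.00473552]
```

Call:
{"api": "apply_moves", "payload": {"claw": [-1, -1, -1, -1, -1], "travel": [[0, 0, 0.0025], [0, 0, 0.005], [0, 0, 0.0075], [0, 0, 0.01], [0, 0, 0.01]], "turn": [[0, 0, 0], [0, 0, 0], [0, 0, 0], [0, 0, 0], [0, 0, 0]]}}

```text
t: 7.37
tcp_pos: [0.5294, 0.2837, 0.093]
tool_rot: [0.774, 0.633, -0.0, -0.0]
force: [0.4, 0.0, -1.1]
finger_gap: 0.087
gripper_force: 60.7
```

```bash
python3 - <<'E'
from h import *
goal([.5293,.284,.0877],-11.4)
print(manip.sense()['ft_torque'])
E
```

```text
t 7.37 tcp [0.5294 0.2837 0.093 ] yaw -11.47 F [ 0.4  0.  -1.1] gap 0.087 grip 60.7
travel [ 0.0004 -0.0001  0.0067] turn [-0.0003  0.0001 -0.0004]
[ 0.02518784  0.01128388 -0.00612412]
```

Free so far. The strip should begin within the next 2 mm, so I'll take it in ~1 mm steps.

Call:
{"api": "apply_moves", "payload": {"claw": [-1, -1, -1, -1], "travel": [[0, 0, 0.001], [0, 0, 0.002], [0, 0, 0.003], [0, 0, 0.003]], "turn": [[0, 0, 0], [0, 0, 0], [0, 0, 0], [0, 0, 0]], "newtons": 80}}

```text
t: 7.7
tcp_pos: [0.5298, 0.2838, 0.0912]
tool_rot: [0.774, 0.633, 0.0, 0.0]
force: [0.2, 0.4, -0.6]
finger_gap: 0.076
gripper_force: 82.1
```

Call:
{"api": "apply_moves", "payload": {"claw": [-1, -1, -1], "travel": [[0, 0, 0.001], [0, 0, 0.002], [0, 0, 0.002]], "turn": [[0, 0, 0], [0, 0, 0], [0, 0, 0]]}}

```text
t: 7.95
tcp_pos: [0.5298, 0.2838, 0.09]
tool_rot: [0.774, 0.633, 0.0, 0.0]
force: [0.1, 0.2, 3.5]
finger_gap: 0.08
gripper_force: 82.8
```

Call:
{"api": "apply_moves", "payload": {"claw": [-1, -1, -1, -1], "travel": [[0, 0, 0.001], [0, 0, 0.002], [0, 0, 0.002], [0, 0, 0.002]], "turn": [[0, 0, 0], [0, 0, 0], [0, 0, 0], [0, 0, 0]]}}

```text
t: 8.28
tcp_pos: [0.5299, 0.2838, 0.0887]
tool_rot: [0.774, 0.633, 0.0, 0.0]
force: [-1.5, -0.3, 6.2]
finger_gap: 0.074
gripper_force: 83.3
```

Call:
{"api": "apply_moves", "payload": {"claw": [-1, -1, -1], "travel": [[0, 0, 0.001], [0, 0, 0.001], [0, 0, 0.001]], "turn": [[0, 0, 0], [0, 0, 0], [0, 0, 0]]}}

```text
t: 8.53
tcp_pos: [0.5299, 0.2838, 0.0882]
tool_rot: [0.774, 0.633, 0.0, 0.0]
force: [-1.1, -0.5, 7.5]
finger_gap: 0.079
gripper_force: 83.5
```

Call:
{"api": "apply_moves", "payload": {"claw": [-1, -1, -1], "travel": [[0, 0, 0.001], [0, 0, 0.001], [0, 0, 0.001]], "turn": [[0, 0, 0], [0, 0, 0], [0, 0, 0]]}}

```text
t: 8.78
tcp_pos: [0.5299, 0.2838, 0.0877]
tool_rot: [0.774, 0.633, 0.0, 0.0]
force: [-1.7, -1.7, 10.3]
finger_gap: 0.081
gripper_force: 84.0
```

Call:
{"api": "apply_moves", "payload": {"claw": [-1, -1, -1], "travel": [[0, 0, 0.001], [0, 0, 0.001], [0, 0, 0.001]], "turn": [[0, 0, 0], [0, 0, 0], [0, 0, 0]]}}

```text
t: 9.03
tcp_pos: [0.53, 0.2839, 0.0877]
tool_rot: [0.774, 0.633, 0.001, 0.0]
force: [-3.3, -1.4, 13.8]
finger_gap: 0.079
gripper_force: 84.6
```

Call:
{"api": "apply_moves", "payload": {"claw": [-1, -1, -1], "travel": [[0, 0, 0.001], [0, 0, 0.001], [0, 0, 0.001]], "turn": [[0, 0, 0], [0, 0, 0], [0, 0, 0]]}}

```text
t: 9.28
tcp_pos: [0.53, 0.2839, 0.0877]
tool_rot: [0.774, 0.633, 0.001, 0.0]
force: [-4.4, -2.3, 19.3]
finger_gap: 0.077
gripper_force: 85.2
```

Motion stopped at z = 0.0877, exactly the predicted home height, while force climbs past 10 N: the shoulders are bearing. Check seating visually and numerically.

```bash
python3 - <<'E'
from h import *
goal([.5293,.284,.0877],-11.4)
s=manip.sense();print(s['ft_torque'],Rn.from_quat(s['tool_rot']).as_matrix()[:,2].round(4))
a=np.radians(-11.45);x=np.array([np.cos(a),np.sin(a),0]);y=np.array([-np.sin(a),np.cos(a),0])
S=snap('side','side9');T=snap('top','top9');P=cloud(S)
for nm,o in(('empty',[.5293,.284,.106]),('filled',[.5065,.1716,.106]),('filled2',[.4835,.059,.106])):
    d=P-np.array(o);lx=d@x;ly=d@y;lz=d[...,2]
    for side in(-1,1):
        m=(abs(lx)<.012)&(ly*side>.018)&(ly*side<.05)&(lz>.008)&(lz<.06)
        print(nm,side,m.sum(),'top z',np.percentile(lz[m],[90,97,100]).round(4),'lx',np.median(lx[m]).round(4),'ly ext',(ly[m]*side).max().round(4))
A=cv2.resize(S['pixels'][110:220,225:335,::-1],(400,400),interpolation=cv2.INTER_CUBIC);B=cv2.resize(T['pixels'][160:240,210:290,::-1],(400,400),interpolation=cv2.INTER_CUBIC)
cv2.imwrite('pics/fin.png',np.hstack([A,B]))
E
```

```text
t 9.28 tcp [0.53   0.2839 0.0877] yaw -11.46 F [-4.4 -2.3 19.3] gap 0.077 grip 85.2
travel [ 0.     -0.0009 -0.    ] turn [ 0.0005 -0.0002 -0.0003]
[-0.37056733  0.88106661  0.09611143] [ 1.5e-03  2.0e-04 -1.0e+00]
empty -1 58 top z [0.0482 0.0491 0.0508] lx -0.0022 ly ext 0.0449
empty 1 7 top z [0.0321 0.0325 0.0327] lx -0.0043 ly ext 0.0394
filled -1 66 top z [0.0473 0.0483 0.0497] lx -0.0028 ly ext 0.0452
filled 1 43 top z [0.0473 0.0489 0.0491] lx -0.0033 ly ext 0.0424
filled2 -1 79 top z [0.0471 0.0495 0.0512] lx -0.0025 ly ext 0.0421
filled2 1 49 top z [0.048  0.0496 0.05  ] lx -0.0031 ly ext 0.0381
```

View pics/fin.png

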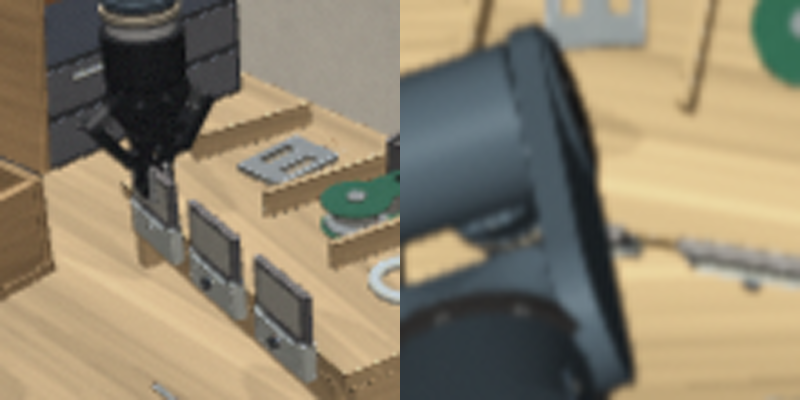

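The last picture shows the holder in the left pocket (crop (160,205)), card to the front, its top level with the neighbours (49 mm against 48–50 mm). Ease the small sideways load and press slightly more.

Call:
{"api": "apply_moves", "payload": {"claw": [-1, -1, -1, -1, -1], "travel": [[0, -0.0003, 0.0005], [0, -0.0006, 0.001], [0, -0.0006, 0.001], [0, -0.0006, 0.001], [0, -0.0006, 0.001]], "turn": [[0, 0, 0], [0, 0, 0], [0, 0, 0], [0, 0, 0], [0, 0, 0]]}}

```text
t: 9.8
tcp_pos: [0.53, 0.2839, 0.0877]
tool_rot: [0.774, 0.633, 0.001, 0.001]
force: [-4.5, -2.8, 22.1]
finger_gap: 0.082
gripper_force: 85.6
```

Call:
{"api": "apply_moves", "payload": {"claw": [-1, -1, -1, -1, -1], "travel": [[0, 0, 0], [0, 0, 0], [0, 0, 0], [0, 0, 0], [0, 0, 0]], "turn": [[0, 0, 0], [0, 0, 0], [0, 0, 0], [0, 0, 0], [0, 0, 0]]}}

```text
t: 10.22
tcp_pos: [0.53, 0.2838, 0.0876]
tool_rot: [0.774, 0.633, 0.001, 0.001]
force: [-4.3, -3.0, 21.6]
finger_gap: 0.077
gripper_force: 85.6
```

Steady: 22 N down, z unchanged at 0.0876, grip 86 N. Handing in.

```bash
python3 -c "
from station import manip
print(manip.sign_off())"
```

```text
the job is handed in; nothing more can be done
None
```

The narrow label holder is seated in the empty left pocket with its card facing front, its top level with its neighbours, and I handed the job in at about 10 s with the arm still gripping it (86 N) and pressing down at about 22 N.

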